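# Re-rack the stripped magneto parts in reverse order for assembly

### The job

The four magneto parts stand on the full rack in the order they came off, counting from its handle. Move them all to the empty rack in the reverse order, ready for reassembly: the part next to the full rack's handle goes to the place farthest from the empty rack's handle, and so on, until the part farthest from the handle stands next to the other rack's handle. Leave each part standing upright, flat in its own tray, and released.

Things in the scene. Friction and masses are not known exactly. Their poses are not given: they have to be found in the camera images.
- strip_rack: The full rack: fixed plywood board 66 (x) x 300 (y) x 10 mm; dark steel loop handle, 34 mm high, at its +y end (y = 151 mm). Origin: on the bench under the middle of the row. Four places at x = 0, y = 96 (next to the handle), 32, -32, -96 mm, each with a cradle. Handle roughly to the robot's left; nearer or farther than the other rack.
- assembly_rack: The empty rack, alike: fixed plywood board 66 (x) x 300 (y) x 10 mm; dark steel loop handle, 34 mm high, at its +y end (y = 151 mm). Origin: on the bench under the middle of the row. Four places at x = 0, y = 96 (next to the handle), 32, -32, -96 mm, each a tray 52 x 52 mm inside, floor 13 and rim 19 mm above the bench. Handle roughly to the robot's left.
- condenser: Plain aluminium can, upright cylinder of 26 mm diameter and 50 mm height, topped by a 22 mm black cap and a small brass stud (60 mm high in all); 80 g, may vary. Origin: centre of its underside, z up; it starts upright in its cradle, underside 13 mm above the bench.
- coil: Black square coil block, 34 x 34 mm and 46 mm high, with a 16 mm square steel core end on top (54 mm in all); sides parallel to its x and y; 180 g, may vary. Origin: centre of its underside, z up; it starts upright in its cradle, underside 13 mm above the bench.
- hub: Stepped round brass drive hub: flange of 38 mm diameter and 12 mm height at the bottom, neck of 22 mm diameter above it up to 54 mm; 160 g, may vary. Grip the neck. Origin: centre of its underside, z up; it starts upright in its cradle, underside 13 mm above the bench.
- clamp: Steel coil clamp, an upside-down U standing on its two legs: 33 mm along its x (outside of the legs), 24 mm along its y, 48 mm high, with a dark 12 mm bolt head on top (56 mm in all); legs 5 mm thick at the two x ends; 120 g, may vary. Grip it across x. Origin: centre of its underside, z up; it starts upright in its cradle, underside 13 mm above the bench.
- cradle_condenser: The tray the condenser starts in: one of four identical fixed wooden trays on the strip rack, 60 x 60 mm outside, 52 x 52 inside, 3 mm floor, rim top 9 mm above its underside. Origin: centre of its underside, 10 mm above the bench; axes as the strip rack's. Its place in the row differs from start to start.
- cradle_coil: The tray the coil starts in: one of four identical fixed wooden trays on the strip rack, 60 x 60 mm outside, 52 x 52 inside, 3 mm floor, rim top 9 mm above its underside. Origin: centre of its underside, 10 mm above the bench; axes as the strip rack's. Its place in the row differs from start to start.
- cradle_hub: The tray the hub starts in: one of four identical fixed wooden trays on the strip rack, 60 x 60 mm outside, 52 x 52 inside, 3 mm floor, rim top 9 mm above its underside. Origin: centre of its underside, 10 mm above the bench; axes as the strip rack's. Its place in the row differs from start to start.
- cradle_clamp: The tray the clamp starts in: one of four identical fixed wooden trays on the strip rack, 60 x 60 mm outside, 52 x 52 inside, 3 mm floor, rim top 9 mm above its underside. Origin: centre of its underside, 10 mm above the bench; axes as the strip rack's. Its place in the row differs from start to start.
Mind the look-alikes: they are no part of the job. What is shaped like the clamp but blue or green is not meant.

How it is judged:
By the outcome, as a careful person would: the job done as asked, in the order asked, and still so for the second after the job is handed in, with the robot touching nothing.
It also fails if it takes over 88 s, if anything falls off the work surface, if the arm or the gripper's body presses on something with over 40 N, if the wrist force passes 120 N, or if a joint passes its speed limit or range.

### The arm

A 7-joint arm with a two-finger parallel gripper is mounted at the origin on the work surface. World frame = base frame: x ahead of the robot, y to its left, z up, the work surface at z = 0. Lengths are in m, angles in rad, forces in N, time in s.
With the tool pointing down it reaches from about 0.4 to 0.85 m from the base axis. Payload 10.4 kg.
Tool frame: the origin (TCP) lies on the centre line of the jaws, within the pads' length; the fingertips stand 17 mm ahead of it and the grasp point (between the pads) lies 2 mm behind it; z points along the fingers, y is the line along which they close (so a half turn about z gives the same grasp; the last joint's range is limited). The gripper opens to 85 mm and grips with 20 to 120 N. Pads are 22 mm wide; open, the fingers measure 114 mm over their backs; the gripper's body (76 mm by 85 mm) begins 54 mm behind the grasp point. The pads swing forward as they close: fully open they stand 13 mm farther back than shut.
Start: joints at [-1.367, 0.332, -0.065, 1.46, 0.022, 1.35, -0.088], TCP at [0.141, 0.609, 0.248] pointing down, gripper open.
Joint ranges: [-2.6, 2.6], [-0.5, 2.12], [-1.47, 1.34], [0.16, 2.42], [-1.27, 4.41], [0.06, 2.06], [-2.6, 2.6]. Speed limits (rad/s): [2.22, 2.22, 2.79, 2.79, 3.14, 3.14, 3.14].

### API

Orientations are given as a unit quaternion [x, y, z, w].
In Python, from workcell import get_obs, optics, job gives the robot as it stands. The module is installed in compiled form; this text tells all that it offers.
- The arm moves only by the tool send_rows, never from a script. Its argument "plan" is a list that holds one entry, the list of rows, each a list of 7 numbers: the turn, a rotation vector about the tool's x, y, z in units of 1.5 rad (1.0 is 1.5 rad), then the shift along the tool's x, y, z in units of 20 cm (1.0 is 20 cm), then the opening, from 0 (shut) to 1 (fully open). A call has 1 to 20 rows; each row shifts and turns the commanded pose from where the row before left it, along the tool's axes as they then stand; what a row does not reach is not made up. A row lasts 1/12 s, in which the tool goes at most 41.7 mm and 7.16 degrees, less where a joint would pass 70% of its speed; a pose out of reach is approached as far as the arm can. A call with a number of a shift or a turn outside -1 to 1 is refused whole. A call with a gripper value outside its range is refused whole. The fingers move at their own pace and stop on an object; "squeeze" is the grip in N (left out, the last holds). Time passes only in rows, so rows that do not move let the fingers close. It gives the time, the measured TCP pose, the force, the opening and the grip force at its end, in the units of the state.
- get_obs(): the state, without advancing time (a new reading comes with each control period).
- optics.camera(name): name is "side" or "top" or "wrist"; returns the picture (384x512x3 uint8, red, green, blue); there is no depth.
- optics.get_calibration(name): a dict with "intrinsics" (3x3 intrinsics, pixels), "world_from_camera" (4x4, takes a point from camera to world coordinates); the wrist camera has in their place "T_tool_cam" (4x4, takes a point from camera to tool coordinates, whose origin is the TCP and whose axes are the flange's). Camera axes: x right, y up, looking along -z (the intrinsics and any distortion apply to the point x, -y, -z); pixel columns grow to the right and rows downward; lengths in m; the calibration is good to about 2 mm. The wrist camera is an equidistant fisheye: a pixel r from the principal point sees the ray r / f radians off the axis. A picture is of the moment at which its call begins: read the wrist's pose just before it. get_calibration takes no time and is no camera call.
- job.hand_in(): hands the job in; it is judged then, once.
The state is a dict: "clock": time; "joint_pos": joint angles; "joint_velocities": joint speeds; "tau": joint torques, N m; "position": TCP position; "ee_rot": TCP orientation; "ft_force": force on the tool from outside, world axes, zero at the start; "torque": the same for the moment, N m; "grip_width": opening from 0.0 (shut) to 1.0 (fully open); "grasp_force": force on a finger pad.
Only numpy, scipy, OpenCV 4.12 (cv2) and the standard library are available. Lean on these libraries where they do the work, as an engineer would, in place of code of your own. Each camera call takes 0.05 s, during which the arm holds its last target. There are 200 camera calls.

## Working session

There is one attempt and no reset: what is moved stays moved. The work goes in short steps, Python scripts to look and compute and a tool call to move; the robot and the scene stay as the last step left them, time stands still between calls to the robot, and variables do not carry over. Pictures are saved under pics/ and viewed, at most 14 in all, crops included, and the job is handed in when it is done.

Besides the shell and the picture viewer there is one more tool, called after ">>>" as name(argument=value, ...) on one line, values as JSON. send_rows: Moves the arm, as the interface text tells. Its arguments: {"type":"object","properties":{"plan":{"type":"array"},"squeeze":{"type":"number"}},"required":["plan"]}

```bash
mkdir -p pics
python3 - <<'E'
from workcell import get_obs, optics
import cv2, numpy as np
np.set_printoptions(precision=4,suppress=True)
s=get_obs()
for k,v in s.items(): print(k,np.round(v,4))
for n in ["top","side","wrist"]:
    im=optics.camera(n); cv2.imwrite(f"pics/{n}0.png",im[...,::-1])
    np.save(f"pics/{n}0.npy",im)
    for k,v in optics.get_calibration(n).items(): print(n,k,v)
E
```

```text
clock 0.0
joint_pos [-1.3666  0.3329 -0.0647  1.4609  0.0216  1.3499 -0.0885]
joint_velocities [-0.0007 -0.0014  0.0009 -0.0003 -0.0007  0.0005 -0.0008]
tau [  0.001  -62.5433   0.0499 -39.1606   0.0163   0.0098  -0.    ]
position [0.1405 0.6087 0.2475]
ee_rot [ 0.1131  0.9936 -0.0007 -0.0001]
ft_force [-0.3618  0.3572  0.639 ]
torque [0.0161 0.0152 0.0133]
grasp_force 0.0
grip_width 1.0023
top intrinsics [[432.2944   0.     256.8821]
 [  0.     432.2944 192.0924]
 [  0.       0.       1.    ]]
top world_from_camera [[-0.0088  0.994  -0.1092  0.5208]
 [-1.     -0.0085  0.003  -0.0411]
 [ 0.0021  0.1092  0.994   0.7473]
 [ 0.      0.      0.      1.    ]]
side intrinsics [[364.1433   0.     256.7342]
 [  0.     364.1433 191.8664]
 [  0.       0.       1.    ]]
side world_from_camera [[ 0.8296  0.3415 -0.4417  0.2859]
 [-0.5583  0.5045 -0.6586 -0.4753]
 [-0.002   0.793   0.6092  0.4563]
 [ 0.      0.      0.      1.    ]]
wrist intrinsics [[297.3186   0.     260.5697]
 [  0.     297.3186 188.9355]
 [  0.       0.       1.    ]]
wrist T_tool_cam [[-0.0009  0.9495  0.3139  0.0809]
 [ 1.      0.001  -0.0002 -0.0009]
 [-0.0005  0.3139 -0.9495 -0.1252]
 [ 0.      0.      0.      1.    ]]
```

View pics/top0.png

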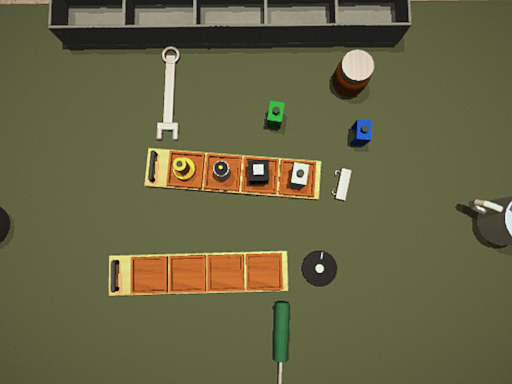

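View pics/side0.png

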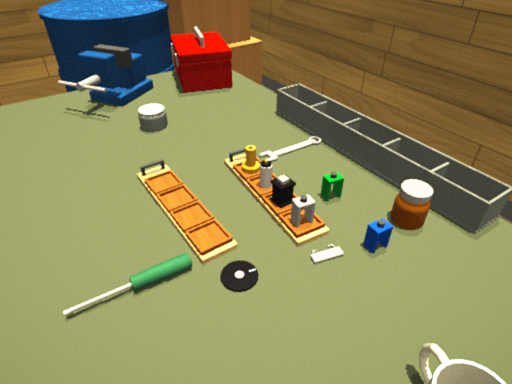

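Top view: the full rack is the farther one (px 145–321, 149–199). Its parts from the handle are hub (183,167), condenser (221,170), coil (258,171) and clamp (300,175). The empty rack is nearer (px 109–288, 251–295). The blue and green blocks are decoys.

```bash
cat > h.py <<'E'
from workcell import get_obs, optics
import cv2, numpy as np
from scipy.spatial.transform import Rotation as R
np.set_printoptions(precision=4,suppress=True)
def rays(n,px,s=None):
    c=optics.get_calibration(n); K=c["intrinsics"]; px=np.atleast_2d(px).astype(float)
    d=(px-[K[0,2],K[1,2]])/K[0,0]
    if n=="wrist":
        r=np.linalg.norm(d,axis=1); k=np.sin(r)/np.maximum(r,1e-9)
        v=np.c_[d[:,0]*k,-d[:,1]*k,-np.cos(r)]
        T=np.eye(4); T[:3,:3]=R.from_quat(s["ee_rot"]).as_matrix(); T[:3,3]=s["position"]; T=T@c["T_tool_cam"]
    else:
        v=np.c_[d[:,0],-d[:,1],-np.ones(len(d))]; T=c["world_from_camera"]
    return T[:3,3], v@T[:3,:3].T
def toplane(n,px,z,s=None):
    o,v=rays(n,px,s); return (o+v*((z-o[2])/v[:,2])[:,None])[:,:2]
E
python3 - <<'E'
from h import *
im=np.load("pics/top0.npy"); hsv=cv2.cvtColor(im,cv2.COLOR_RGB2HSV)
for n,roi in [("strip",(135,140,335,205)),("asm",(100,245,295,302))]:
    x0,y0,x1,y1=roi
    m=((hsv[...,0]<28)&(hsv[...,1]>70)&(hsv[...,2]>95)).astype(np.uint8)*255
    w=np.zeros_like(m); w[y0:y1,x0:x1]=m[y0:y1,x0:x1]
    w=cv2.morphologyEx(w,cv2.MORPH_OPEN,np.ones((3,3)))
    p=cv2.findNonZero(w)[:,0]
    P=toplane("top",p,0.012)
    r=cv2.minAreaRect((P*1000).astype(np.float32)); print(n,r, cv2.boxPoints(cv2.minAreaRect(p)).tolist())
    crop=cv2.resize(im[y0:y1,x0:x1],None,fx=4,fy=4,interpolation=cv2.INTER_CUBIC)
    cv2.imwrite(f"pics/c_{n}.png",crop[...,::-1])
for n,p,z in [("hub",(184,161),.067),("cond",(221,170),.07),("coil",(258,170),.067),("clamp",(300,173),.069)]:
    print(n,toplane("top",p,z))
E
```

```text
strip ((634.7584838867188, -1.199432373046875), (299.0491027832031, 66.9937744140625), 85.0431900024414) [[143.71517944335938, 185.6671905517578], [146.7021484375, 147.2098846435547], [320.7395935058594, 160.7273712158203], [317.75262451171875, 199.18467712402344]]
asm ((466.04937744140625, 56.811676025390625), (66.14901733398438, 300.57269287109375), 1.1855969429016113) [[106.81192779541016, 255.7935333251953], [286.94952392578125, 250.33485412597656], [288.1614685058594, 290.32843017578125], [108.02386474609375, 295.787109375]]
hub [[0.6464 0.0727]]
cond [[0.6309 0.0134]]
coil [[ 0.6309 -0.0452]]
clamp [[ 0.6252 -0.1118]]
```

View pics/c_strip.png

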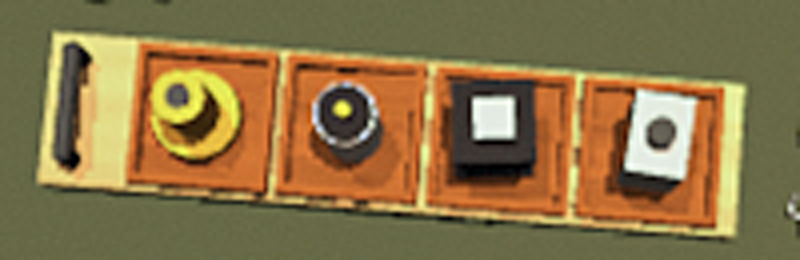

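Rack crop: hub neck top at (179.5,163.5), condenser stud (220.8,167), coil core (258.2,169.2), clamp bolt (300.2,173). The clamp's long side lies along rack x, turned about -7°.

```bash
cat >> h.py <<'E'
def rack(c,yaw):
    a=np.radians(yaw); M=np.array([[np.cos(a),-np.sin(a)],[np.sin(a),np.cos(a)]])
    return {y:np.array(c)+M@[0,y/1000] for y in (96,32,-32,-96)}
STRIP=rack((.6348,-.0012),-4.96); ASM=rack((.4660,.0568),1.19)
def go(xy,z,yaw):
    """tool-axes shift (units) and turn about tool z (units) to reach a pose with tool y at yaw deg"""
    s=get_obs(); M=R.from_quat(s["ee_rot"]).as_matrix()
    print("pos",s["position"],"tool y yaw",np.degrees(np.arctan2(M[1,1],M[0,1])),"tilt",M[:,2],"w",s["grip_width"],"t",s["clock"])
    d=np.array([*xy,z])-s["position"]
    a=np.radians(yaw); Y=np.array([np.cos(a),np.sin(a),0]);X=np.array([-Y[1],Y[0],0]);G=np.c_[X,Y,[0,0,-1]]
    print("shift now-axes",M.T@d/.2,"target-axes",G.T@d/.2,"turn",R.from_matrix(M.T@G).as_rotvec()/1.5)
E
python3 - <<'E'
from h import *
for n,p,z,y in [("hub",(179.5,163.5),.067,96),("hubflange",(183.75,168.75),.025,96),("cond",(220.75,167),.073,32),("condcap",(221,168),.068,32),("coil",(258.25,169.25),.067,-32),("clamp",(300.25,173),.069,-96),("clamptop",(299.75,173.75),.061,-96)]:
    print(n,toplane("top",p,z)[0],STRIP[y],ASM[-y])
go((.6255,-.06),.25,-5)
E
```

```text
hub [0.6424 0.0798] [0.6431 0.0944] [ 0.468  -0.0392]
hubflange [0.6409 0.08  ] [0.6431 0.0944] [ 0.468  -0.0392]
cond [0.6352 0.0136] [0.6376 0.0307] [0.4667 0.0248]
condcap [0.6344 0.0136] [0.6376 0.0307] [0.4667 0.0248]
coil [ 0.6321 -0.0456] [ 0.632  -0.0331] [0.4653 0.0888]
clamp [ 0.6252 -0.1122] [ 0.6265 -0.0968] [0.464  0.1528]
clamptop [ 0.6252 -0.1122] [ 0.6265 -0.0968] [0.464  0.1528]
pos [0.1405 0.6088 0.2477] tool y yaw 77.00613272955836 tilt [-0.0002 -0.001  -1.    ] w 1.0025426924054996 t 0.15
shift now-axes [-3.1148 -2.7129 -0.0085] target-axes [-3.1197  2.7073 -0.0114] turn [-0.0006  0.0005  0.9542]
```

Parts sit about 15 mm off in y because the board overhangs at the handle end. The row middle has to come from the tray colour instead.

Run:
```python
from h import *
im=np.load("pics/top0.npy"); hsv=cv2.cvtColor(im,cv2.COLOR_RGB2HSV)
print(hsv[270,150],hsv[270,124],hsv[155,160])
m=((hsv[...,0]<15)&(hsv[...,1]>150)&(hsv[...,2]>80)).astype(np.uint8)
for n,(x0,y0,x1,y1) in [("strip",(135,140,335,205)),("asm",(100,245,295,302))]:
    w=np.zeros_like(m); w[y0:y1,x0:x1]=m[y0:y1,x0:x1]
    w=cv2.morphologyEx(w,cv2.MORPH_OPEN,np.ones((3,3)))
    p=cv2.findNonZero(w)[:,0]
    print(n,cv2.minAreaRect((toplane("top",p,0.019)*1000).astype(np.float32)), cv2.boxPoints(cv2.minAreaRect(p)).round().tolist())
```

```text
[ 12 191 180] [ 28 103 225] [ 28 103 228]
strip ((633.0743408203125, -16.850608825683594), (250.3585662841797, 59.84978485107422), 85.04981231689453) [[166.0, 185.0], [169.0, 150.0], [316.0, 162.0], [313.0, 196.0]]
asm ((466.6998291015625, 41.73381805419922), (60.0111198425293, 250.26116943359375), 1.169655442237854) [[130.0, 257.0], [281.0, 252.0], [282.0, 289.0], [131.0, 293.0]]
```

>>> send_rows(plan=[[[0,0,0.08,0,0,0,1],[0,0,0.08,0,0,0,1],[0,0,0.08,0,0,0,1],[0,0,0.08,0,0,0,1],[0,0,0.08,0,0,0,1],[0,0,0.08,0,0,0,1],[0,0,0.08,0,0,0,1],[0,0,0.08,0,0,0,1],[0,0,0.08,0,0,0,1],[0,0,0.08,0,0,0,1],[0,0,0.08,0,0,0,1],[0,0,0.075,0,0,0,1]]])

```text
clock: 1.15
position: [0.1405, 0.6089, 0.248]
ee_rot: [0.74, 0.673, -0.0, 0.0]
ft_force: [-0.7, 0.5, 0.8]
grip_width: 1.003
grasp_force: 0.0
```

>>> send_rows(plan=[[[0,0,0,-0.15,0.13,0,1],[0,0,0,-0.15,0.13,0,1],[0,0,0,-0.15,0.13,0,1],[0,0,0,-0.15,0.13,0,1],[0,0,0,-0.15,0.13,0,1],[0,0,0,-0.15,0.13,0,1],[0,0,0,-0.15,0.13,0,1],[0,0,0,-0.15,0.13,0,1],[0,0,0,-0.15,0.13,0,1],[0,0,0,-0.15,0.13,0,1],[0,0,0,-0.15,0.13,0,1],[0,0,0,-0.15,0.13,0,1],[0,0,0,-0.15,0.13,0,1],[0,0,0,-0.15,0.13,0,1],[0,0,0,-0.15,0.13,0,1],[0,0,0,-0.15,0.13,0,1],[0,0,0,-0.15,0.13,0,1],[0,0,0,-0.15,0.13,0,1],[0,0,0,-0.15,0.13,0,1],[0,0,0,-0.15,0.13,0,1]]])

```text
clock: 2.82
position: [0.6063, -0.036, 0.2481]
ee_rot: [0.737, 0.676, 0.0, -0.0]
ft_force: [0.3, -0.0, 0.7]
grip_width: 1.003
grasp_force: 0.0
```

```bash
sed -i 's/^STRIP=.*/STRIP=rack((.6331,-.0168),-4.95); ASM=rack((.4667,.0417),1.17)/' h.py
python3 - <<'E'
from h import *
go((.6252,-.112),.15,-7)
print(get_obs()["joint_pos"])
s=get_obs(); im=optics.camera("wrist"); cv2.imwrite("pics/w1.png",im[...,::-1]); print(s["position"],s["ee_rot"])
for k in STRIP: print(k,STRIP[k],ASM[k])
E
```

```text
pos [ 0.6063 -0.036   0.2481] tool y yaw -5.0127946854580205 tilt [ 0.      0.0003 -1.    ] w 1.0028153190348899 t 2.8167
shift now-axes [-0.3705  0.1274  0.4906] target-axes [-0.3657  0.1401  0.4907] turn [-0.     -0.0002  0.0231]
[-0.6065  0.3505  0.7561  1.5457 -0.2446  1.3427  0.0872]
[ 0.6063 -0.036   0.2481] [ 0.7374  0.6755  0.0001 -0.0001]
96 [0.6414 0.0788] [0.4647 0.1377]
32 [0.6359 0.0151] [0.466  0.0737]
-32 [ 0.6303 -0.0487] [0.4674 0.0097]
-96 [ 0.6248 -0.1124] [ 0.4687 -0.0543]
```

View pics/w1.png

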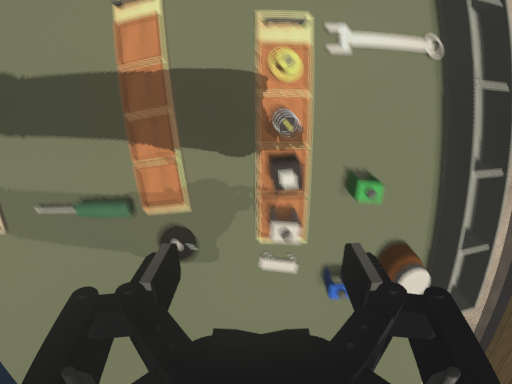

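Wrist view (slightly blurred) agrees: clamp bolt (286,233), coil core (289,178), condenser (286,123), hub (285,65). Going to the clamp.

>>> send_rows(plan=[[[0,0,0.006,-0.0915,0.035,0.12,0.8],[0,0,0.006,-0.0915,0.035,0.12,0.8],[0,0,0.006,-0.0915,0.035,0.12,0.8],[0,0,0.005,-0.0915,0.035,0.13,0.8],[0,0,0,0,0,0,0.8],[0,0,0,0,0,0,0.8]]])

```text
clock: 3.37
position: [0.6248, -0.1113, 0.1487]
ee_rot: [0.75, 0.661, -0.001, -0.001]
ft_force: [1.3, 0.3, -0.1]
grip_width: 0.805
grasp_force: 0.0
```

Run:
```python
from h import *
go((.6252,-.112),.05,-7)
s=dict(position=[ 0.6063,-0.036,0.2481],ee_rot=[0.7374,0.6755,0.0001,-0.0001])
print(toplane("wrist",[(286,233),(289,178)],.068,s))
s=get_obs(); im=optics.camera("wrist"); cv2.imwrite("pics/w2.png",im[...,::-1]); print(s["position"],s["ee_rot"])
```

```text
pos [ 0.6248 -0.1113  0.1487] tool y yaw -7.173729358224861 tilt [-0.0032 -0.0005 -1.    ] w 0.8053157924376871 t 3.3667
shift now-axes [-0.0027  0.004   0.4935] target-axes [-0.0031  0.0024  0.4935] turn [-0.0021  0.0006 -0.002 ]
[[ 0.6284 -0.1126]
 [ 0.6354 -0.0473]]
[ 0.6248 -0.1113  0.1487] [ 0.75    0.6615 -0.0014 -0.0009]
```

View pics/w2.png

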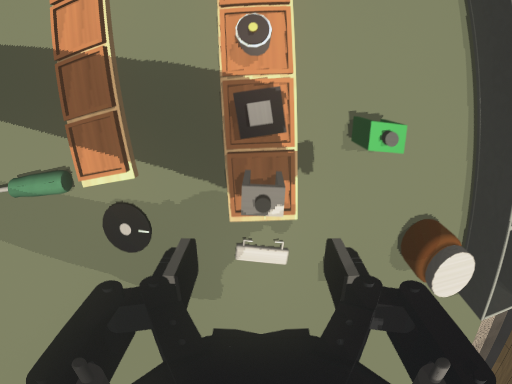

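Clamp bolt at (263,203), centred between the fingers (cols 190–335) and square to them. Descending and gripping.

>>> send_rows(plan=[[[0,0,0,-0.003,0.003,0.13,0.8],[0,0,0,0,0,0.13,0.8],[0,0,0,0,0,0.13,0.8],[0,0,0,0,0,0.1,0.8],[0,0,0,0,0,0,0.8],[0,0,0,0,0,0,0.2],[0,0,0,0,0,0,0.2],[0,0,0,0,0,0,0.2],[0,0,0,0,0,0,0.2],[0,0,0,0,0,0,0.2],[0,0,0,0,0,0,0.2],[0,0,0,0,0,0,0.2],[0,0,0,0,0,0,0.2]]], squeeze=40)

```text
clock: 4.5
position: [0.6278, -0.1108, 0.0547]
ee_rot: [0.749, 0.662, 0.001, 0.001]
ft_force: [-1.2, 0.4, 5.8]
grip_width: 0.377
grasp_force: 39.5
```

Run:
```python
from h import *
go(ASM[96],.15,1.2)
```

```text
pos [ 0.6278 -0.1108  0.0547] tool y yaw -7.031375336751173 tilt [ 0.0034  0.0005 -1.    ] w 0.3770251706382681 t 4.5
shift now-axes [ 1.1338 -0.9595 -0.4784] target-axes [ 1.2592 -0.7889 -0.4763] turn [ 0.0023 -0.0005 -0.0958]
```

>>> send_rows(plan=[[[0,0,0,0,0,-0.1,0.2],[0,0,0,0,0,-0.15,0.2],[0,0,0,0,0,-0.15,0.2],[0,0,0,0,0,-0.12,0.2],[0,0,0,0,0,0,0.2],[0,0,0,0,0,0,0.2]]])

```text
clock: 5.0
position: [0.6275, -0.1111, 0.1588]
ee_rot: [0.749, 0.662, 0.002, 0.001]
ft_force: [-0.6, 0.7, -2.0]
grip_width: 0.38
grasp_force: 40.2
```

Run:
```python
from h import *
go(ASM[96],.15,1.2); print(get_obs()["grasp_force"],get_obs()["ft_force"])
im=optics.camera("side"); cv2.imwrite("pics/s1.png",cv2.resize(im[100:290,100:380],None,fx=2.5,fy=2.5)[...,::-1])
```

```text
pos [ 0.6275 -0.1111  0.1588] tool y yaw -7.039712703684076 tilt [ 0.0044  0.0004 -1.    ] w 0.3800553515266446 t 5.0
shift now-axes [ 1.1345 -0.9604  0.041 ] target-axes [ 1.2605 -0.7877  0.0441] turn [ 0.0029 -0.0004 -0.0959]
40.20228087902069 [-0.6414  0.7212 -2.0304]
```

View pics/s1.png

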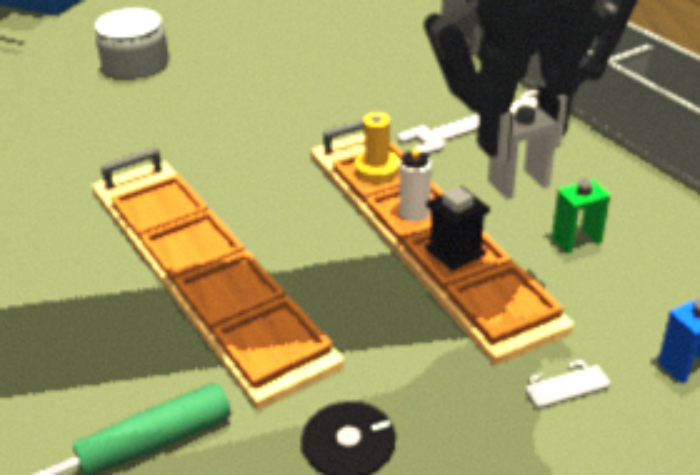

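Clamp held upright above its place.

>>> send_rows(plan=[[[0,0,-0.048,0,0,0,0.2],[0,0,-0.048,0,0,0,0.2],[0,0,0,0.1,-0.06,0,0.2],[0,0,0,0.15,-0.1,0,0.2],[0,0,0,0.16,-0.1,0,0.2],[0,0,0,0.16,-0.1,0,0.2],[0,0,0,0.16,-0.1,0,0.2],[0,0,0,0.16,-0.1,0,0.2],[0,0,0,0.16,-0.1,0,0.2],[0,0,0,0.12,-0.078,0,0.2],[0,0,0,0.09,-0.05,0,0.2],[0,0,0,0,0,0.1,0.2],[0,0,0,0,0,0.1,0.2],[0,0,0,0,0,0.1,0.2],[0,0,0,0,0,0.1,0.2],[0,0,0,0,0,0,0.2],[0,0,0,0,0,0,0.2]]])

```text
clock: 6.47
position: [0.4625, 0.1371, 0.0754]
ee_rot: [0.7, 0.714, -0.002, -0.0]
ft_force: [-0.6, -0.7, -0.6]
grip_width: 0.379
grasp_force: 40.1
```

Run:
```python
from h import *
go(ASM[96],.0557,1.2); print(get_obs()["grasp_force"],get_obs()["ft_force"])
s=get_obs(); im=optics.camera("top"); cv2.imwrite("pics/t1.png",cv2.resize(im[230:310,90:300],None,fx=3.5,fy=3.5,interpolation=2)[...,::-1])
```

```text
pos [0.4625 0.1371 0.0754] tool y yaw 1.1903600573733772 tilt [-0.0025 -0.002  -1.    ] w 0.3787405729429813 t 6.4667
shift now-axes [0.0029 0.0114 0.0986] target-axes [0.0027 0.0111 0.0987] turn [-0.0017  0.0013 -0.0001]
40.086708068847656 [-0.5533 -0.7348 -0.6433]
```

>>> send_rows(plan=[[[0,0,0,0.003,0.011,0.03,0.2],[0,0,0,0,0,0.03,0.2],[0,0,0,0,0,0.02,0.2],[0,0,0,0,0,0.01,0.2],[0,0,0,0,0,0.005,0.2],[0,0,0,0,0,0,0.2],[0,0,0,0,0,0,0.2]]])

```text
clock: 7.1
position: [0.4658, 0.1384, 0.0574]
ee_rot: [0.7, 0.714, 0.0, -0.0]
ft_force: [-0.7, -1.0, -0.7]
grip_width: 0.374
grasp_force: 40.1
```

>>> send_rows(plan=[[[0,0,0,0,0,0.006,0.2],[0,0,0,0,0,0.005,0.2],[0,0,0,0,0,0,0.2],[0,0,0,0,0,0,0.45],[0,0,0,0,0,0,0.7],[0,0,0,0,0,0,0.7],[0,0,0,0,0,0,0.7],[0,0,0,0,0,0,0.7],[0,0,0,0,0,-0.1,0.7],[0,0,0,0,0,-0.15,0.7],[0,0,0,0,0,-0.15,0.7],[0,0,0,0,0,-0.15,0.7],[0,0,0,0,0,0,0.7],[0,0,0,0,0,0,0.7]]])

```text
clock: 8.27
position: [0.4666, 0.1389, 0.1666]
ee_rot: [0.7, 0.715, 0.002, 0.0]
ft_force: [-0.4, -0.3, -1.0]
grip_width: 0.7
grasp_force: 0.0
```

Run:
```python
from h import *
go((.632,-.0456),.16,-5)
im=optics.camera("top"); cv2.imwrite("pics/t2.png",cv2.resize(im[135:305,90:330],None,fx=3.3,fy=3.3,interpolation=2)[...,::-1])
```

```text
pos [0.4666 0.1389 0.1666] tool y yaw 1.2154772314496378 tilt [ 0.0027  0.0025 -1.    ] w 0.6997017915874705 t 8.2667
shift now-axes [-0.9398  0.8071  0.0328] target-axes [-0.8468  0.9042  0.0329] turn [ 0.0018 -0.0017  0.0723]
```

View pics/t2.png

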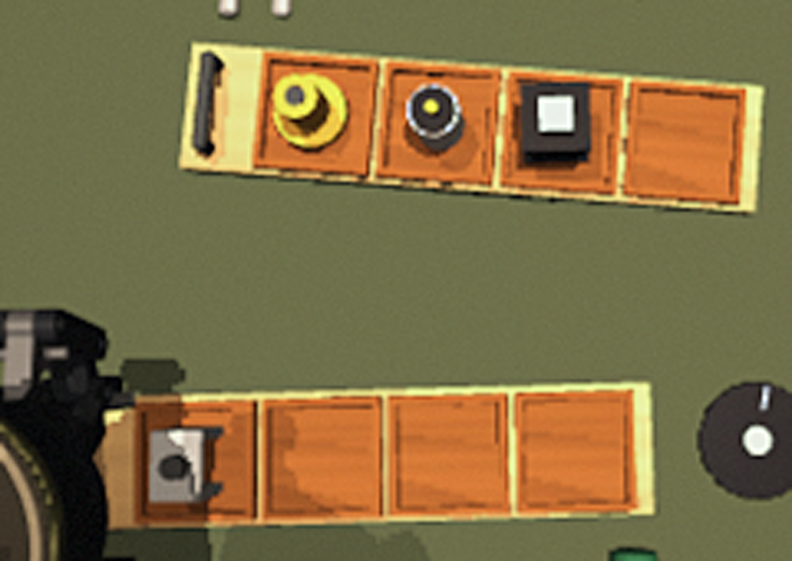

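Clamp stands in the empty rack's handle-side tray at (175,465) and is released. Next is the coil, whose sides are nearly square to world, so yaw ≈ 0.

>>> send_rows(plan=[[[0,0,0.014,0,0,0,0.8],[0,0,0,-0.08,0.07,0,0.8],[0,0,0,-0.13,0.12,0,0.8],[0,0,0,-0.14,0.125,0,0.8],[0,0,0,-0.14,0.125,0,0.8],[0,0,0,-0.14,0.125,0,0.8],[0,0,0,-0.14,0.125,0,0.8],[0,0,0,-0.1,0.09,0,0.8],[0,0,0,-0.052,0.047,0,0.8],[0,0,0,0,0,0.1,0.8],[0,0,0,0,0,0.1,0.8],[0,0,0,0,0,0,0.8],[0,0,0,0,0,0,0.8],[0,0,0,0,0,0,0.8]]])

```text
clock: 9.48
position: [0.6311, -0.0461, 0.1254]
ee_rot: [0.707, 0.707, -0.0, -0.0]
ft_force: [-1.0, 0.1, 0.5]
grip_width: 0.802
grasp_force: 0.0
```

Run:
```python
from h import *
go((.632,-.0456),.055,0)
im=optics.camera("wrist"); cv2.imwrite("pics/w3.png",im[...,::-1])
```

```text
pos [ 0.6311 -0.0461  0.1254] tool y yaw -0.02188425567502329 tilt [-0.0003 -0.0003 -1.    ] w 0.8015967748356659 t 9.4833
shift now-axes [0.0024 0.0045 0.3518] target-axes [0.0023 0.0044 0.3518] turn [-0.0002  0.0002 -0.0003]
```

View pics/w3.png

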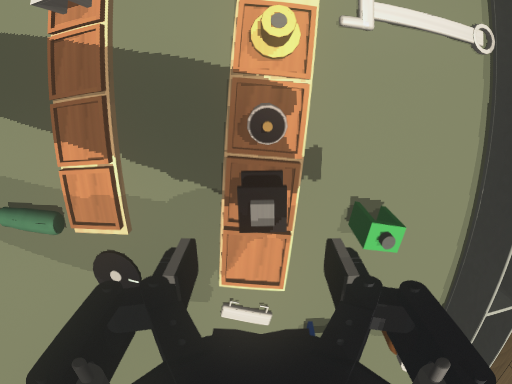

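Coil core at (262,211), centred and square to the fingers. Descending.

>>> send_rows(plan=[[[0,0,0,0.002,0.003,0.1,0.8],[0,0,0,0,0,0.1,0.8],[0,0,0,0,0,0.1,0.8],[0,0,0,0,0,0.06,0.8],[0,0,0,0,0,0,0.8],[0,0,0,0,0,0,0.2],[0,0,0,0,0,0,0.2],[0,0,0,0,0,0,0.2],[0,0,0,0,0,0,0.2],[0,0,0,0,0,0,0.2],[0,0,0,0,0,0,0.2],[0,0,0,0,0,0,0.2]]], squeeze=50)

```text
clock: 10.53
position: [0.6327, -0.0457, 0.0548]
ee_rot: [0.707, 0.707, 0.001, 0.001]
ft_force: [-1.7, 0.9, 7.4]
grip_width: 0.389
grasp_force: 50.6
```

>>> send_rows(plan=[[[0,0,0,0,0,-0.1,0.2],[0,0,0,0,0,-0.15,0.2],[0,0,0,0,0,-0.15,0.2],[0,0,0,0,0,-0.1,0.2],[0,0,0,0,0,0,0.2],[0,0,0,0,0,0,0.2]]])

```text
clock: 11.03
position: [0.6323, -0.0456, 0.1543]
ee_rot: [0.707, 0.707, 0.001, 0.001]
ft_force: [-0.1, 0.8, -3.6]
grip_width: 0.386
grasp_force: 50.6
```

Run:
```python
from h import *
go(ASM[32],.0557,1.2); print(get_obs()["grasp_force"],get_obs()["ft_force"])
```

```text
pos [ 0.6323 -0.0456  0.1543] tool y yaw 0.0029613719332720373 tilt [ 0.0024  0.0007 -1.    ] w 0.38554178592775384 t 11.0333
shift now-axes [ 0.5963 -0.8323  0.4913] target-axes [ 0.6139 -0.8184  0.4929] turn [ 0.0016 -0.0004 -0.0139]
50.61984479427338 [-0.1423  0.8398 -3.648 ]
```

>>> send_rows(plan=[[[0,0,-0.014,0,0,0,0.2],[0,0,0,0.05,-0.067,0,0.2],[0,0,0,0.1,-0.133,0,0.2],[0,0,0,0.11,-0.147,0,0.2],[0,0,0,0.11,-0.147,0,0.2],[0,0,0,0.11,-0.147,0,0.2],[0,0,0,0.085,-0.112,0,0.2],[0,0,0,0.049,-0.065,0,0.2],[0,0,0,0,0,0.1,0.2],[0,0,0,0,0,0.1,0.2],[0,0,0,0,0,0.1,0.2],[0,0,0,0,0,0.08,0.2],[0,0,0,0,0,0,0.2],[0,0,0,0,0,0,0.2]]])

```text
clock: 12.2
position: [0.4645, 0.0731, 0.0761]
ee_rot: [0.7, 0.715, -0.002, -0.0]
ft_force: [0.5, 0.3, -1.6]
grip_width: 0.384
grasp_force: 50.5
```

Run:
```python
from h import *
go(ASM[32],.0557,1.2); print(get_obs()["grasp_force"],get_obs()["ft_force"])
```

```text
pos [0.4645 0.0731 0.0761] tool y yaw 1.2256887229680358 tilt [-0.0027 -0.0019 -1.    ] w 0.3839659280195057 t 12.2
shift now-axes [0.0029 0.0081 0.1021] target-axes [0.0027 0.0079 0.1021] turn [-0.0018  0.0012  0.0003]
50.54658830165863 [ 0.5391  0.2764 -1.6418]
```

>>> send_rows(plan=[[[0,0,0,0.003,0.008,0.03,0.2],[0,0,0,0,0,0.03,0.2],[0,0,0,0,0,0.025,0.2],[0,0,0,0,0,0.015,0.2],[0,0,0,0,0,0.008,0.2],[0,0,0,0,0,0,0.2],[0,0,0,0,0,0,0.2]]])

```text
clock: 12.78
position: [0.4672, 0.0743, 0.0556]
ee_rot: [0.7, 0.714, 0.0, -0.0]
ft_force: [0.7, 0.9, -2.1]
grip_width: 0.384
grasp_force: 50.7
```

>>> send_rows(plan=[[[0,0,0,0,0,0,0.45],[0,0,0,0,0,0,0.7],[0,0,0,0,0,0,0.7],[0,0,0,0,0,0,0.7],[0,0,0,0,0,0,0.7],[0,0,0,0,0,-0.1,0.7],[0,0,0,0,0,-0.15,0.7],[0,0,0,0,0,-0.15,0.7],[0,0,0,0,0,-0.15,0.7],[0,0,0,0,0,0,0.7],[0,0,0,0,0,0,0.7]]])

```text
clock: 13.7
position: [0.468, 0.0748, 0.1668]
ee_rot: [0.7, 0.715, 0.002, 0.0]
ft_force: [-0.5, -0.7, -0.9]
grip_width: 0.704
grasp_force: 0.0
```

Run:
```python
from h import *
go((.635,.0136),.1254,-5)
```

```text
pos [0.468  0.0748 0.1668] tool y yaw 1.2210043781460698 tilt [ 0.0028  0.0024 -1.    ] w 0.7040727952573029 t 13.7
shift now-axes [-0.3242  0.8275  0.2087] target-axes [-0.2321  0.8583  0.2071] turn [ 0.0018 -0.0017  0.0724]
```

>>> send_rows(plan=[[[0,0,0.0724,0,0,0,0.7],[0,0,0,-0.02,0.08,0,0.7],[0,0,0,-0.04,0.15,0,0.7],[0,0,0,-0.05,0.18,0,0.7],[0,0,0,-0.05,0.18,0,0.7],[0,0,0,-0.04,0.15,0,0.7],[0,0,0,-0.02,0.08,0,0.7],[0,0,0,-0.01,0.037,0,0.7],[0,0,0,0,0,0.1,0.7],[0,0,0,0,0,0.1,0.7],[0,0,0,0,0,0,0.7],[0,0,0,0,0,0,0.7],[0,0,0,0,0,0,0.7]]])

```text
clock: 14.78
position: [0.6338, 0.0137, 0.1261]
ee_rot: [0.737, 0.675, 0.0, 0.0]
ft_force: [-0.8, 0.1, 0.5]
grip_width: 0.705
grasp_force: 0.0
```

Run:
```python
from h import *
go((.635,.0136),.055,-5)
im=optics.camera("wrist"); cv2.imwrite("pics/w4.png",im[...,::-1])
```

```text
pos [0.6338 0.0137 0.1261] tool y yaw -5.014266403084768 tilt [ 0.0002  0.0002 -1.    ] w 0.7051390851290922 t 14.7833
shift now-axes [0.0002 0.0059 0.3557] target-axes [0.0003 0.006  0.3557] turn [ 0.0002 -0.0001 -0.0002]
```

View pics/w4.png

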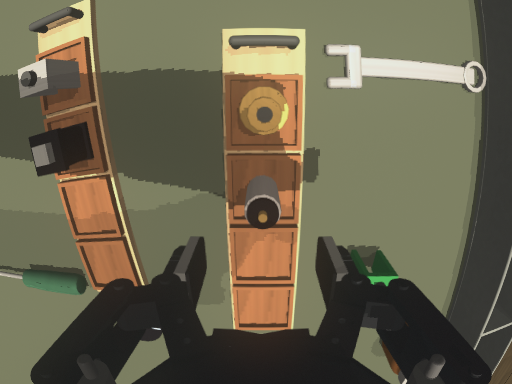

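Condenser cap at (262,211), centred; clamp and coil stand in the first two trays of the other rack. Descending.

>>> send_rows(plan=[[[0,0,0,0,0.005,0.1,0.7],[0,0,0,0,0,0.1,0.7],[0,0,0,0,0,0.1,0.7],[0,0,0,0,0,0.06,0.7],[0,0,0,0,0,0,0.7],[0,0,0,0,0,0,0.1],[0,0,0,0,0,0,0.1],[0,0,0,0,0,0,0.1],[0,0,0,0,0,0,0.1],[0,0,0,0,0,0,0.1],[0,0,0,0,0,0,0.1],[0,0,0,0,0,0,0.1],[0,0,0,0,0,0,0.1]]], squeeze=40)

```text
clock: 15.92
position: [0.6358, 0.0134, 0.0551]
ee_rot: [0.737, 0.675, 0.001, 0.001]
ft_force: [-1.6, 0.2, 8.3]
grip_width: 0.288
grasp_force: 39.2
```

>>> send_rows(plan=[[[0,0,0,0,0,-0.1,0.1],[0,0,0,0,0,-0.15,0.1],[0,0,0,0,0,-0.15,0.1],[0,0,0,0,0,-0.1,0.1],[0,0,0,0,0,0,0.1],[0,0,0,0,0,0,0.1]]])

```text
clock: 16.42
position: [0.6355, 0.0135, 0.1547]
ee_rot: [0.737, 0.675, 0.001, 0.0]
ft_force: [-0.0, -0.1, -1.7]
grip_width: 0.287
grasp_force: 39.5
```

Run:
```python
from h import *
go(ASM[-32],.0557,1.2); print(get_obs()["grasp_force"],get_obs()["ft_force"])
```

```text
pos [0.6355 0.0135 0.1547] tool y yaw -5.014323808478697 tilt [ 0.0024  0.0009 -1.    ] w 0.28666384900630704 t 16.4167
shift now-axes [-0.093  -0.8369  0.4932] target-axes [-0.0014 -0.8409  0.4952] turn [ 0.0016 -0.0007 -0.0723]
39.48270857334137 [-0.0323 -0.1424 -1.6751]
```

>>> send_rows(plan=[[[0,0,-0.0724,0,0,0,0.1],[0,0,0,0,-0.07,0,0.1],[0,0,0,0,-0.13,0,0.1],[0,0,0,0,-0.17,0,0.1],[0,0,0,0,-0.17,0,0.1],[0,0,0,0,-0.14,0,0.1],[0,0,0,0,-0.1,0,0.1],[0,0,0,0,-0.055,0,0.1],[0,0,0,0,0,0.1,0.1],[0,0,0,0,0,0.1,0.1],[0,0,0,0,0,0.1,0.1],[0,0,0,0,0,0.08,0.1],[0,0,0,0,0,0,0.1],[0,0,0,0,0,0,0.1]]])

```text
clock: 17.58
position: [0.4668, 0.0095, 0.0766]
ee_rot: [0.7, 0.714, -0.001, -0.0]
ft_force: [-0.1, 0.4, -0.4]
grip_width: 0.287
grasp_force: 39.5
```

Run:
```python
from h import *
go(ASM[-32],.0557,1.2); print(get_obs()["grasp_force"],get_obs()["ft_force"])
```

```text
pos [0.4668 0.0095 0.0766] tool y yaw 1.1830937698909063 tilt [-0.0027 -0.0015 -1.    ] w 0.2865082874363794 t 17.5833
shift now-axes [0.0011 0.0029 0.1047] target-axes [0.0009 0.0027 0.1047] turn [-0.0018  0.0009 -0.0002]
39.535746574401855 [-0.0785  0.3754 -0.3577]
```

>>> send_rows(plan=[[[0,0,0,0,0.002,0.03,0.1],[0,0,0,0,0,0.03,0.1],[0,0,0,0,0,0.025,0.1],[0,0,0,0,0,0.015,0.1],[0,0,0,0,0,0.01,0.1],[0,0,0,0,0,0,0.1],[0,0,0,0,0,0,0.1]]])

```text
clock: 18.17
position: [0.4684, 0.0099, 0.0556]
ee_rot: [0.7, 0.714, 0.0, 0.0]
ft_force: [-0.1, -0.4, -0.7]
grip_width: 0.289
grasp_force: 39.7
```

>>> send_rows(plan=[[[0,0,0,0,0,0,0.35],[0,0,0,0,0,0,0.6],[0,0,0,0,0,0,0.6],[0,0,0,0,0,0,0.6],[0,0,0,0,0,0,0.6],[0,0,0,0,0,-0.1,0.6],[0,0,0,0,0,-0.15,0.6],[0,0,0,0,0,-0.15,0.6],[0,0,0,0,0,-0.15,0.6],[0,0,0,0,0,0,0.6],[0,0,0,0,0,0,0.6]]])

```text
clock: 19.08
position: [0.4692, 0.0103, 0.1668]
ee_rot: [0.7, 0.715, 0.002, 0.0]
ft_force: [-0.4, -0.0, -1.0]
grip_width: 0.597
grasp_force: 0.0
```

Run:
```python
from h import *
go((.642,.0799),.1254,-5)
```

```text
pos [0.4692 0.0103 0.1668] tool y yaw 1.2232413927554657 tilt [ 0.0029  0.0022 -1.    ] w 0.5972019360985011 t 19.0833
shift now-axes [0.329  0.8706 0.2105] target-axes [0.4219 0.8303 0.2072] turn [ 0.0019 -0.0015  0.0724]
```

>>> send_rows(plan=[[[0,0,0.0724,0,0,0,0.7],[0,0,0,0.04,0.08,0,0.7],[0,0,0,0.075,0.145,0,0.7],[0,0,0,0.085,0.17,0,0.7],[0,0,0,0.085,0.17,0,0.7],[0,0,0,0.075,0.145,0,0.7],[0,0,0,0.04,0.08,0,0.7],[0,0,0,0.022,0.043,0,0.7],[0,0,0,0,0,0.1,0.7],[0,0,0,0,0,0.1,0.7],[0,0,0,0,0,0,0.7],[0,0,0,0,0,0,0.7],[0,0,0,0,0,0,0.7]]])

```text
clock: 20.17
position: [0.6417, 0.0791, 0.1257]
ee_rot: [0.738, 0.675, -0.0, 0.0]
ft_force: [-0.6, 0.3, 0.5]
grip_width: 0.699
grasp_force: 0.0
```

Run:
```python
from h import *
go((.642,.0799),.055,-5)
im=optics.camera("wrist"); cv2.imwrite("pics/w5.png",im[...,::-1])
```

```text
pos [0.6417 0.0791 0.1257] tool y yaw -5.039462986896632 tilt [-0.0002 -0.0003 -1.    ] w 0.6987614688112304 t 20.1667
shift now-axes [0.0041 0.0013 0.3537] target-axes [0.004  0.0013 0.3537] turn [-0.0001  0.0002 -0.0005]
```

View pics/w5.png

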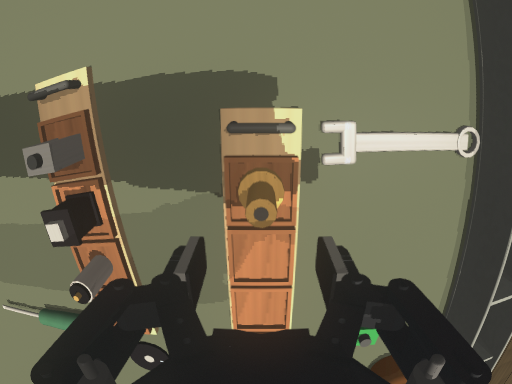

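Hub top at (261,214), centred; the other three stand in order on the left. Descending on the neck.

>>> send_rows(plan=[[[0,0,0,0.004,0.001,0.1,0.7],[0,0,0,0,0,0.1,0.7],[0,0,0,0,0,0.1,0.7],[0,0,0,0,0,0.055,0.7],[0,0,0,0,0,0,0.7],[0,0,0,0,0,0,0.05],[0,0,0,0,0,0,0.05],[0,0,0,0,0,0,0.05],[0,0,0,0,0,0,0.05],[0,0,0,0,0,0,0.05],[0,0,0,0,0,0,0.05],[0,0,0,0,0,0,0.05],[0,0,0,0,0,0,0.05]]], squeeze=50)

```text
clock: 21.3
position: [0.6427, 0.0803, 0.056]
ee_rot: [0.737, 0.675, 0.001, 0.0]
ft_force: [-2.1, 0.1, 7.1]
grip_width: 0.24
grasp_force: 48.8
```

>>> send_rows(plan=[[[0,0,0,0,0,-0.1,0.05],[0,0,0,0,0,-0.15,0.05],[0,0,0,0,0,-0.15,0.05],[0,0,0,0,0,-0.15,0.05],[0,0,0,0,0,0,0.05],[0,0,0,0,0,0,0.05]]])

```text
clock: 21.8
position: [0.6428, 0.0803, 0.1664]
ee_rot: [0.737, 0.675, 0.002, 0.001]
ft_force: [-0.6, 0.3, -2.4]
grip_width: 0.243
grasp_force: 49.4
```

Run:
```python
from h import *
go(ASM[-96],.0567,1.2); print(get_obs()["grasp_force"],get_obs()["ft_force"])
```

```text
pos [0.6428 0.0803 0.1664] tool y yaw -5.017546709738548 tilt [ 0.0033  0.0013 -1.    ] w 0.2427192101172259 t 21.8
shift now-axes [-0.7472 -0.8104  0.5449] target-axes [-0.6544 -0.8847  0.5487] turn [ 0.0022 -0.0009 -0.0723]
49.355852007865906 [-0.6101  0.2852 -2.4325]
```

>>> send_rows(plan=[[[0,0,-0.0724,0,0,0,0.05],[0,0,0,-0.05,-0.068,0,0.05],[0,0,0,-0.1,-0.135,0,0.05],[0,0,0,-0.11,-0.149,0,0.05],[0,0,0,-0.11,-0.149,0,0.05],[0,0,0,-0.11,-0.149,0,0.05],[0,0,0,-0.1,-0.135,0,0.05],[0,0,0,-0.05,-0.068,0,0.05],[0,0,0,-0.024,-0.03,0,0.05],[0,0,0,0,0,0.1,0.05],[0,0,0,0,0,0.12,0.05],[0,0,0,0,0,0.12,0.05],[0,0,0,0,0,0.1,0.05],[0,0,0,0,0,0,0.05],[0,0,0,0,0,0,0.05]]])

```text
clock: 23.05
position: [0.4676, -0.0542, 0.0758]
ee_rot: [0.7, 0.715, -0.002, -0.0]
ft_force: [-0.5, -0.1, -2.0]
grip_width: 0.24
grasp_force: 49.4
```

Run:
```python
from h import *
go(ASM[-96],.0567,1.2); print(get_obs()["grasp_force"],get_obs()["ft_force"])
```

```text
pos [ 0.4676 -0.0542  0.0758] tool y yaw 1.2168623789291364 tilt [-0.0027 -0.0016 -1.    ] w 0.23978962618795485 t 23.05
shift now-axes [-0.0001  0.0058  0.0953] target-axes [-0.0003  0.0055  0.0954] turn [-0.0018  0.001   0.0002]
49.437190890312195 [-0.5337 -0.1354 -1.9615]
```

>>> send_rows(plan=[[[0,0,0,0,0.003,0.03,0.05],[0,0,0,0,0,0.03,0.05],[0,0,0,0,0,0.02,0.05],[0,0,0,0,0,0.012,0.05],[0,0,0,0,0,0.008,0.05],[0,0,0,0,0,0,0.05],[0,0,0,0,0,0,0.05]]])

```text
clock: 23.63
position: [0.4688, -0.0542, 0.0566]
ee_rot: [0.7, 0.714, 0.0, 0.0]
ft_force: [-0.8, 0.2, -2.5]
grip_width: 0.241
grasp_force: 49.4
```

>>> send_rows(plan=[[[0,0,0,0,0,0,0.3],[0,0,0,0,0,0,0.5],[0,0,0,0,0,0,0.5],[0,0,0,0,0,0,0.5],[0,0,0,0,0,0,0.5],[0,0,0,0,0,-0.1,0.5],[0,0,0,0,0,-0.15,0.5],[0,0,0,0,0,-0.15,0.5],[0,0,0,0,0,-0.15,0.5],[0,0,0,-0.15,0,-0.1,0.5],[0,0,0,-0.15,0,-0.1,0.5],[0,0,0,-0.15,0,-0.1,0.5],[0,0,0,-0.15,0.1,0,0.5],[0,0,0,-0.15,0.1,0,0.5],[0,0,0,-0.15,0.1,0,0.5],[0,0,0,0,0,0,0.5],[0,0,0,0,0,0,0.5]]])

```text
clock: 25.05
position: [0.5319, -0.2356, 0.2253]
ee_rot: [0.701, 0.713, -0.002, -0.0]
ft_force: [-0.1, 0.2, 0.2]
grip_width: 0.499
grasp_force: 0.0
```

Run:
```python
from h import *
t=optics.camera("top")[140:310,95:335]; s=optics.camera("side")[140:310,80:320]
cv2.imwrite("pics/f.png",cv2.resize(np.vstack([t[90:],s]),None,fx=2.4,fy=2.4,interpolation=2)[...,::-1])
```

```text
(no output)
```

View pics/f.png

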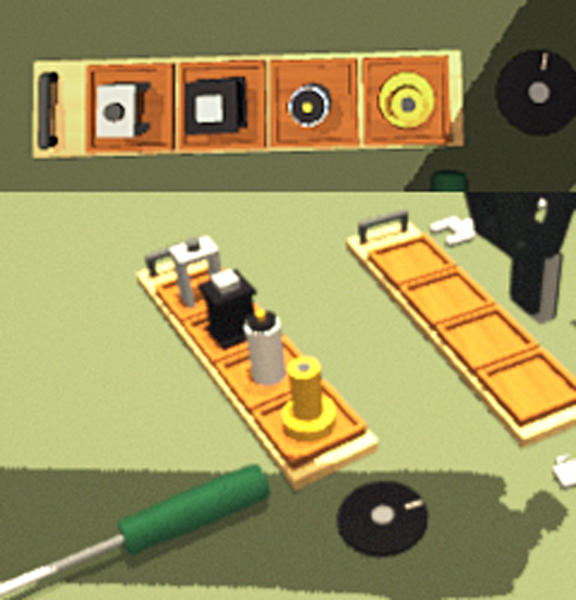

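Both views show all four upright in their trays: clamp (handle), coil, condenser, hub. The arm is clear.

```bash
python3 -c "
from workcell import job
print(job.hand_in())"
```

```text
the job is handed in; nothing more can be done
None
```

The job is handed in: all four parts are upright and released on the empty rack in reverse order (clamp next to the handle, then coil, condenser and hub), after about 25 s on the robot's clock.

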